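# Put the tractor's gated gear lever into third

### The job

The gear selector of a small electric tractor stands on the bench for a sensor check, its lever somewhere in the left-hand lane of the H-shaped gate. Push the knob with the fingertips to the cross slot if it is not there, across to the right, then forward (away from the robot) fully home into third, the far right slot, without going into fourth, the near right slot, and leave it there. Only push: do not take the knob between the fingers, do not lift or shove the selector along the bench, and leave the things round it where they stand.

Things in the scene. Friction and masses are not known exactly. Their poses are not given: they have to be found in the camera images.
- selector: Gear selector: ribbed aluminium housing 120x96 mm on a dark steel plate 190x155 mm with rubber feet, loose on the bench, about 4.5 kg, 97 mm high to its gate plate. Origin: centre of its underside. x points forward (away from the robot, along the lanes of the H), y left, z up. The lever pivots on two crossed axes 30 mm above the origin; upright, its knob's top is 196 mm above the bench.
- gate_centre (a point): Centre of the H in the steel gate plate's top face, 97 mm above the selector's underside. Two lanes run along x: left has first at the far end and second at the near end, right has third (far) and fourth (near). The cross slot joins them halfway. The lever's 10 mm stem runs in lanes 13 mm wide and a cross slot 17 mm wide, with round-nosed tongues between the lanes.
- knob (a point): Middle (widest part) of the black pear-shaped knob on the lever, 39 mm across and 48 mm high, 145 mm from the pivot; the knob reaches 21 mm above this point and 27 mm below it. Its z axis runs up along the lever.
- lever_across (a joint): Tilt of the lever across the selector, rad: about -0.20 in the left lane, 0 upright, about +0.20 in the right lane. Moves the knob to the right (selector -y), some 58 mm from lane to lane.
- lever_fore (a joint): Tilt of the lever along the lanes, rad: 0 in the middle of the cross slot, about 0.33 at the far end (first or third fully home), -0.33 at the near end; grows forward. The knob moves about 47 mm from middle to end. Either tilt takes 2 to 3 N at the knob and stays where it is left; the lever enters the cross slot freely while this is within about 0.05 of zero.
- glue_bottle: Small glue bottle with a red nozzle, 38x35x108 mm, standing right of the selector. Origin: centre of its underside. Not to be disturbed.
- cell_2: Light grey cylindrical battery cell, 18 mm across, 66 mm high, standing left of the selector. Origin: centre of its underside. Not to be disturbed.
- lug_jar: Clear jar with a yellow lid, 47 mm across, 52 mm high, left of the selector. Origin: centre of its underside. Not to be disturbed.
- driver_green: Green screwdriver, 145 mm long, lying in front of the selector on the robot's side. Origin: centre of its underside. Not to be disturbed.

How it is judged:
By the outcome, as a careful person would: the job done as asked, in the order asked, and still so for the second after the job is handed in, with the robot touching nothing.
It also fails if it takes over 53 s, if anything falls off the work surface, if the arm or the gripper's body presses on something with over 40 N, if the wrist force passes 120 N, or if a joint passes its speed limit or range.

### The arm

A 7-joint arm with a two-finger parallel gripper is mounted at the origin on a cart in front of the work surface, level with it; the furniture and walls round the work are solid. World frame = base frame: x ahead of the robot, y to its left, z up, the work surface at z = 0. Lengths are in m, angles in rad, forces in N, time in s.
With the tool pointing down it reaches from about 0.425 to 0.825 m from the base axis. Payload 3.6 kg.
Tool frame: the origin (TCP) lies where the fingers leave the gripper's body, on its centre line; the fingertips stand 73 mm ahead of it and the grasp point (between the pads) lies 54 mm ahead of it; z points along the fingers, y is the line along which they close (so a half turn about z gives the same grasp; the last joint's range is limited). The gripper opens to 85 mm and grips with 20 to 120 N. Pads are 22 mm wide; open, the fingers measure 114 mm over their backs; the gripper's body (76 mm by 85 mm) begins 54 mm behind the grasp point. The pads swing forward as they close: fully open they stand 13 mm farther back than shut.
Start: joints at [1.165, 0.615, -0.013, 1.423, 0.008, 1.103, -0.04], TCP at [0.24, -0.604, 0.304] pointing down, gripper open.
Joint ranges: [-3.12, 3.12], [-0.3, 2.06], [-1.34, 1.32], [0.26, 2.42], [-1.36, 4.5], [0.01, 1.98], [-2.84, 2.84]. Speed limits (rad/s): [2.79, 2.79, 3.14, 3.14, 3.14, 3.14, 3.14].

### API

Orientations are given as a unit quaternion [x, y, z, w].
In Python, from station import arm, snapshot, camera_info, ticket gives the robot as it stands. Calls block until the motion is done:
- arm.movep(position, orientation): joint-space move of the TCP to a pose.
- arm.line_to(position, velocity=0.15, ori=None): straight line of the TCP; ori=None keeps the orientation; velocity is the mean speed in m/s.
- arm.move_j(angles): joint-space move.
- arm.move_gripper(opening, effort=None): opening from 0.0 (shut) to 1.0 (fully open); effort is the grip in N (None keeps the last); returns when the fingers have stopped.
- arm.pause(seconds).
- arm.ik(position, orientation): joint angles nearest the present ones, or None.
- snapshot(name): name is "scene" or "top" or "wrist"; returns the picture (400x640x3 uint8, blue, green, red); there is no depth.
- camera_info(name): a dict with "fx", "fy", "cx", "cy" (pixels), "R" (3x3) and "t" (3): a world point X has camera coordinates R X + t; the wrist camera has in their place "T_tool_cam" (4x4, takes a point from camera to tool coordinates, whose origin is the TCP and whose axes are the flange's). Camera axes: x right, y down, z forward; pixel columns grow to the right and rows downward; lengths in m; the calibration is good to about 2 mm. A picture is of the moment at which its call begins: read the wrist's pose just before it. camera_info takes no time and is no camera call.
A pose or a line that the arm cannot do raises arm.MotionError and nothing moves.
- ticket.finish_job(): hands the job in; it is judged then, once.
Readings, each from a call of its own:
- arm.read_time(): time.
- arm.read_joint_positions(): joint angles.
- arm.read_dq(): joint speeds.
- arm.read_effort(): joint torques, N m.
- arm.read_tool_pos(): TCP position.
- arm.read_eef_rot(): TCP orientation.
- arm.read_ft_force(): force on the tool from outside, world axes, zero at the start.
- arm.read_wrist_torque(): the same for the moment, N m.
- arm.read_opening(): opening from 0.0 (shut) to 1.0 (fully open).
- arm.read_finger_force(): force on a finger pad.
Only numpy, scipy, OpenCV 4.12 (cv2) and the standard library are available. Lean on these libraries where they do the work, as an engineer would, in place of code of your own. Each camera call takes 0.05 s, during which the arm holds its last target. There are 200 camera calls.

## Working session

There is one attempt and no reset: what is moved stays moved. The work goes in short steps, each a Python script; the robot and the scene stay as the last script left them, time stands still between calls to the robot, and variables do not carry over. Pictures are saved under pics/ and viewed, at most 10 in all, crops included, and the job is handed in when it is done.

```bash
ls; mkdir -p pics
python3 - <<'E'
from station import *
import cv2,numpy as np
for n in("scene","top"):
    cv2.imwrite(f"pics/{n}0.png",snapshot(n)); c=camera_info(n); print(n,c)
print(arm.read_time(),arm.read_eef_rot(),arm.read_opening())
E
```

```text
pics
scene {'fx': 393.6856962598898, 'fy': 393.6856962598898, 'cx': 311.22692082302837, 'cy': 201.5626285426417, 'R': array([[-0.89888008, -0.43744588,  0.02560667],
       [-0.24539791,  0.45411721, -0.85647967],
       [ 0.36303508, -0.77615634, -0.51554522]]), 't': array([0.47504757, 0.1986388 , 0.81410956])}
top {'fx': 405.7189703272459, 'fy': 405.7189703272459, 'cx': 315.8174056076875, 'cy': 198.89089897002614, 'R': array([[ 0.02068188, -0.99917788,  0.03486879],
       [-0.99872246, -0.02225564, -0.04536673],
       [ 0.04610546, -0.03388598, -0.99836167]]), 't': array([0.05332796, 0.48054505, 0.94579369])}
0.1 [ 9.82113134e-01  1.88288110e-01 -2.33016117e-04 -1.15155485e-03] 1.0025798996952153
```

View pics/scene0.png

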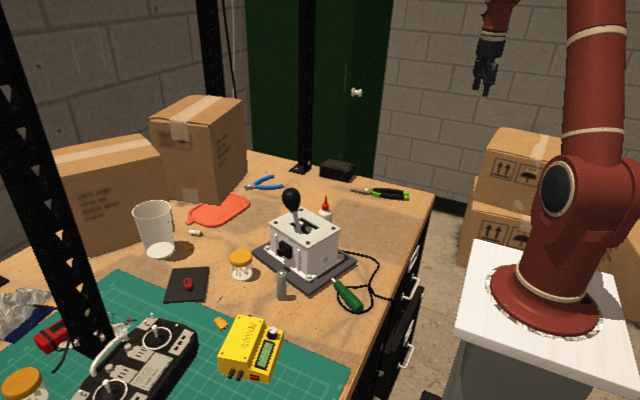

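View pics/top0.png

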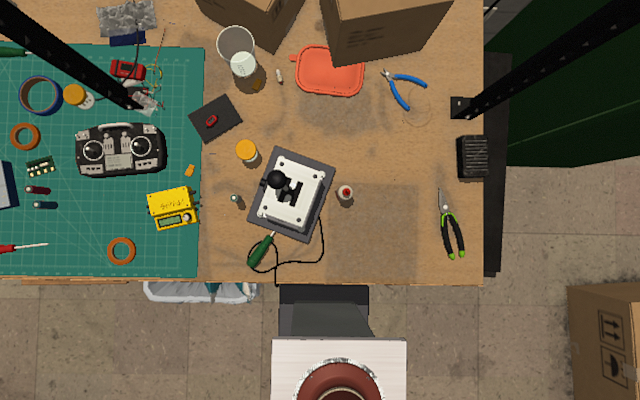

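The selector is at about (290,194) in the top view, turned some 20°, with the knob at about (275,180), far left. I'll enlarge both views and measure.

Run:
```python
import cv2,numpy as np
a=cv2.imread("pics/top0.png")[135:255,230:370]; b=cv2.imread("pics/scene0.png")[175:300,240:370]
a=cv2.resize(a,None,fx=4,fy=4,interpolation=2); cv2.imwrite("pics/topc.png",a)
b=cv2.resize(b,None,fx=4,fy=4,interpolation=2); cv2.imwrite("pics/scenec.png",b)
```

```text
(no output)
```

View pics/topc.png

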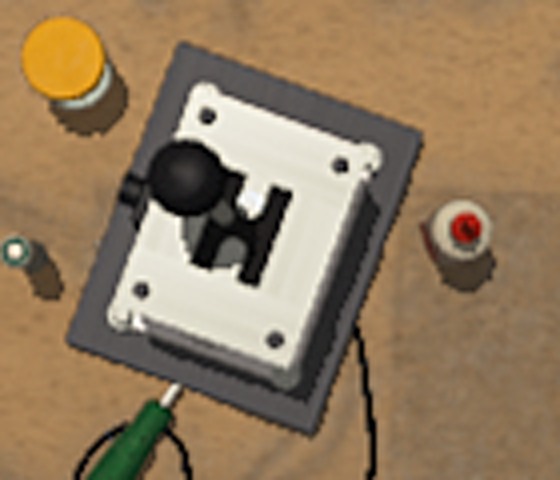

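View pics/scenec.png

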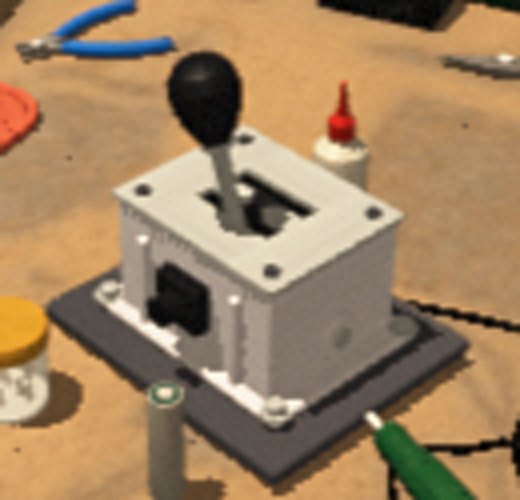

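```bash
cat > h.py <<'E'
from station import *
import cv2,numpy as np
def ray(n,p):
    c=camera_info(n);R=np.array(c["R"]);t=np.array(c["t"])
    d=R.T@np.array([(p[0]-c["cx"])/c["fx"],(p[1]-c["cy"])/c["fy"],1.]);return -R.T@t,d/np.linalg.norm(d)
def onz(n,p,z):
    o,d=ray(n,p);return o+d*(z-o[2])/d[2]
def tri(p1,p2):
    A=np.zeros((3,3));b=np.zeros(3);r=[ray("top",p1),ray("scene",p2)]
    for o,d in r:
        M=np.eye(3)-np.outer(d,d);A+=M;b+=M@o
    x=np.linalg.solve(A,b);return x,sum(np.linalg.norm((np.eye(3)-np.outer(d,d))@(x-o)) for o,d in r)
T=lambda u,v:(230+(u+.5)/4-.5,135+(v+.5)/4-.5)
S=lambda u,v:(240+(u+.5)/4-.5,175+(v+.5)/4-.5)
E
python3 - <<'E'
from h import *
np.set_printoptions(precision=4,suppress=True)
tb=[(207,117),(341,165),(275,340),(141,290)] # FL FR NR NL
sb=[(245,140)]
P=np.array([onz("top",T(*p),.097) for p in tb]);print(P)
# scene: camera at far-left?: list each
for p in [(143,190),(245,140),(374,213),(271,271)]: print("s",onz("scene",S(*p),.097))
Q=np.array([onz("top",T(*p),.012) for p in [(183,43),(423,130),(313,436),(68,343)]]);print(Q)
for X in(P,Q):
    f=(X[0]+X[1]-X[2]-X[3])[:2];l=(X[0]+X[3]-X[1]-X[2])[:2]
    print(X.mean(0),np.degrees(np.arctan2(f[1],f[0])),np.degrees(np.arctan2(-l[0],l[1])),np.linalg.norm(f)/2,np.linalg.norm(l)/2)
print("knob",tri(T(188,178),S(205,93)))
print("glue",tri(T(466,228),S(343,90)),"cell",tri(T(16,251),S(166,392)),"jar",onz("top",T(63,57),.052))
print("driver tip",onz("top",T(180,388),.01))
E
```

```text
[[0.5487 0.142  0.097 ]
 [0.5247 0.0696 0.097 ]
 [0.4302 0.1029 0.097 ]
 [0.4553 0.1748 0.097 ]]
s [0.5494 0.1407 0.097 ]
s [0.5239 0.0692 0.097 ]
s [0.4298 0.1016 0.097 ]
s [0.4556 0.1732 0.097 ]
[[0.6033 0.1617 0.012 ]
 [0.5554 0.019  0.012 ]
 [0.3741 0.0801 0.012 ]
 [0.4255 0.224  0.012 ]]
[0.4897 0.1223 0.097 ] -19.360335002699163 -18.83043376108103 0.0995820086324759 0.07618178524501514
[0.4896 0.1212 0.012 ] -18.975168290369496 -19.109127172799486 0.18983707906378988 0.15163404162201474
knob (array([0.5084, 0.1463, 0.1726]), np.float64(0.0007070544052033658))
glue (array([0.4922, 0.0028, 0.1047]), np.float64(0.0008179787846602672)) cell (array([0.4756, 0.2465, 0.0659]), np.float64(0.0008338335029497361)) jar [0.5865 0.226  0.052 ]
driver tip [0.4005 0.1584 0.01  ]
```

Selector centre is (0.490, 0.122), yaw −19.05°. The knob is at fore +10 mm, left +29 mm, so the lever is just ahead of the cross slot. First I'll nudge it back about 10 mm with shut fingers.

```bash
cat >> h.py <<'E'
np.set_printoptions(precision=4,suppress=True)
C=np.array([.4897,.1219]);yaw=np.radians(-19.05)
F=np.array([np.cos(yaw),np.sin(yaw)]);L=np.array([-F[1],F[0]])
ORI=[np.cos(yaw/2),np.sin(yaw/2),0,0]
def pos(f,l,z=.223): return [*(C+f*F+l*L),z]
def sel():
    d=np.array(arm.read_tool_pos())[:2]-C; return np.array([d@F,d@L])
def force():
    w=np.array(arm.read_ft_force());return np.array([w[:2]@F,w[:2]@L,w[2]])
def push(axis,other,start,stop,fmax,step=.002):
    """Step the finger along axis (0 fore, 1 left) from start to stop; stop if the force rises above fmax."""
    n=int(np.ceil(abs(stop-start)/step));f0=force()
    for v in np.linspace(start,stop,n+1)[1:]:
        arm.line_to(pos(*((v,other) if axis==0 else (other,v))),.04)
        f=force()-f0;print(round(v,4),sel(),f)
        if abs(f[axis])>fmax: print("STOP");break
    return v
def look(name):
    cv2.imwrite("pics/%s.png"%name,np.hstack([cv2.resize(snapshot("top")[115:255,220:360],(396,396)),cv2.resize(snapshot("scene")[160:300,230:370],(396,396))]))
E
python3 - <<'E'
from h import *
for f,l in[(.056,.029),(.03,.09),(-.055,-.029)]: print(arm.ik(pos(f,l),ORI))
arm.move_gripper(0.0,20)
arm.movep(pos(.058,.029,.33),ORI); print(arm.read_time())
arm.line_to(pos(.058,.029),.12); print(arm.read_time(),sel(),force())
push(0,.029,.058,.0345,7)
print(arm.read_time()); look("a")
E
```

```text
[-0.256   0.5783 -0.0242  1.7655  0.0184  0.798  -2.1924]
[-0.3508  0.598  -0.0513  1.7239  0.0395  0.8208 -2.3235]
[-0.2447  0.421  -0.0843  2.0943  0.0586  0.6284 -2.2724]
3.6833
4.725 [0.0584 0.0293] [ 0.2882 -0.0815 -0.3136]
0.056 [0.056  0.0292] [-0.6496 -0.7085  0.2108]
0.0541 [0.0539 0.0291] [-0.4827  0.5363  1.0272]
0.0521 [0.052 0.029] [ 0.5919 -0.5658  0.8179]
0.0502 [0.05   0.0291] [ 0.0073 -0.2608  0.8632]
0.0482 [0.0481 0.0291] [-0.002  -0.2629  0.4008]
0.0462 [0.0461 0.029 ] [0.6226 1.1498 0.4684]
0.0443 [0.0441 0.029 ] [0.2635 0.2107 0.0851]
0.0423 [0.0422 0.029 ] [-0.5482 -0.4688  0.4433]
0.0404 [0.0403 0.029 ] [-0.3307  0.242   1.0578]
0.0384 [0.039 0.029] [ 2.006  -0.3739 -0.101 ]
0.0365 [0.0369 0.0291] [ 1.8882 -0.0402  1.0379]
0.0345 [0.0345 0.0292] [ 2.5131 -0.1795  1.3922]
7.725
```

View pics/a.png

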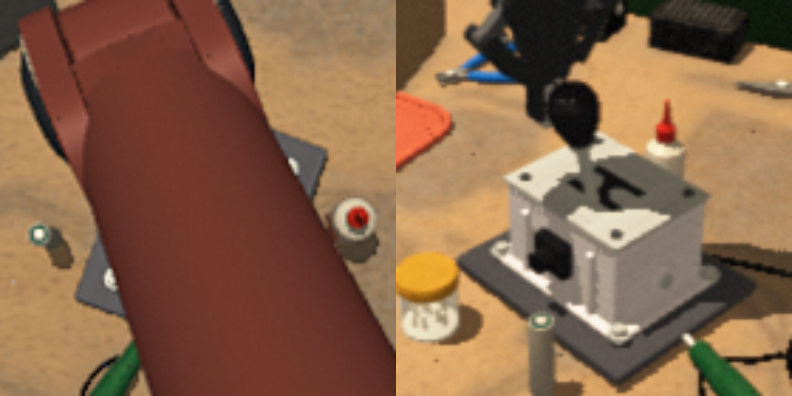

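Contact came where predicted (finger at f ≈ 0.0395) and at about 2 N. The housing is unmoved. I'll push the last ~5 mm back, go round, and push across.

Run:
```python
from h import *
push(0,.029,.0345,.0298,7)
arm.line_to(pos(.058,.029),.12)
arm.line_to(pos(.058,.078),.12)
arm.line_to(pos(0,.078),.12); print(arm.read_time(),sel())
v=push(1,0,.078,.006,8,.003)
print(arm.read_time()); look("b")
```

```text
0.0329 [0.0327 0.0291] [-0.7649 -1.2257  0.3341]
0.0314 [0.0311 0.0291] [ 0.1402 -1.2646 -0.0118]
0.0298 [0.0296 0.0291] [-0.3041 -0.3258 -1.2662]
10.15 [0.001  0.0776]
0.075 [0.0009 0.0744] [0.0789 1.4128 0.3782]
0.072 [0.0002 0.0717] [ 0.3289 -0.1144  0.5559]
0.069 [0.0001 0.0687] [ 0.9168  0.0935 -0.4843]
0.066 [0.0001 0.0657] [ 0.622   1.4917 -0.0959]
0.063 [0.     0.0628] [0.802  0.4407 0.9032]
0.06 [0.     0.0606] [1.0444 2.2442 1.5532]
0.057 [0.0001 0.0574] [-0.4263  3.2856  2.7893]
0.054 [0.0001 0.0537] [-0.6035  2.9918  1.6597]
0.051 [0.0001 0.0507] [0.1332 2.6187 3.8978]
0.048 [0.0002 0.0481] [-1.397   3.1982  5.0716]
0.045 [0.0003 0.0453] [-0.5988  3.0535  7.1846]
0.042 [0.0004 0.0425] [-0.4326  3.594   7.7331]
0.039 [0.0004 0.0396] [0.7513 3.4762 8.8388]
0.036 [0.0005 0.0366] [-0.6184  3.6498  9.408 ]
0.033 [0.0006 0.0335] [-1.518   3.4911 11.2956]
0.03 [0.0006 0.0304] [ 0.2189  3.6246 11.2285]
0.027 [0.0006 0.0272] [-0.1308  1.9823 10.3999]
0.024 [0.0006 0.0239] [-1.0429  2.1111 10.854 ]
0.021 [0.0006 0.0207] [-0.1965  2.2663  9.0962]
0.018 [0.0005 0.0174] [0.1001 1.4795 8.5184]
0.015 [0.0004 0.0141] [0.2431 2.1236 6.9075]
0.012 [0.0002 0.011 ] [-0.4238  1.0389  4.6625]
0.009 [-0.      0.0083] [0.0605 1.8278 3.0587]
0.006 [-0.0003  0.0055] [-0.7147  2.4767  0.2947]
16.15
```

View pics/b.png

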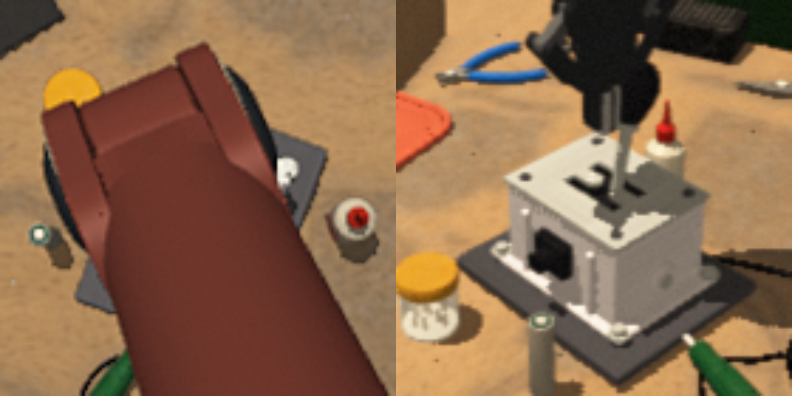

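Lever is in the cross slot near the right lane, with the knob at about l = −27 mm. Two more mm to seat it, then round to the near side and push forward.

Run:
```python
from h import *
push(1,0,.006,.004,7,.001)
arm.line_to(pos(0,.035),.12)
arm.line_to(pos(-.054,.035),.12)
arm.line_to(pos(-.054,-.0285),.12); print(arm.read_time(),sel())
arm.line_to(pos(-.036,-.0285),.08)
v=push(0,-.0285,-.036,.012,9,.003)
if v>.011: push(0,-.0285,.012,.026,9,.001)
print(arm.read_time()); look("c")
```

```text
0.005 [-0.0003  0.005 ] [ 1.2272  1.8419 -1.1164]
0.004 [-0.0002  0.0041] [ 0.3747  1.1371 -1.499 ]
18.4417 [-0.0536 -0.0279]
-0.033 [-0.0331 -0.0284] [ 1.0997 -0.6481 -0.8538]
-0.03 [-0.0303 -0.0285] [ 0.4139 -0.0662  0.3051]
-0.027 [-0.0272 -0.0285] [-0.1244  0.5376  0.2564]
-0.024 [-0.0238 -0.0286] [-1.0176  0.2275  0.8425]
-0.021 [-0.0207 -0.0285] [-0.0184 -0.4204  0.516 ]
-0.018 [-0.0177 -0.0285] [-0.7727 -0.1003  0.4097]
-0.015 [-0.0147 -0.0285] [-0.6009 -0.1341  0.0218]
-0.012 [-0.0117 -0.0285] [-0.6754 -0.4875 -0.2026]
-0.009 [-0.0087 -0.0285] [ 0.588  -0.5028 -0.4285]
-0.006 [-0.0058 -0.0285] [-0.3684 -0.824  -0.1347]
-0.003 [-0.0028 -0.0285] [ 0.0807 -0.0116 -1.1388]
0.0 [ 0.0001 -0.0285] [-0.6039 -0.2339 -1.8708]
0.003 [ 0.0032 -0.0285] [-0.3375  0.2549 -0.8175]
0.006 [ 0.0062 -0.0285] [-1.0403 -0.7265 -1.287 ]
0.009 [ 0.0093 -0.0285] [ 0.4394 -0.2696 -2.0501]
0.012 [ 0.0123 -0.0285] [-0.4631  0.4037 -2.386 ]
0.013 [ 0.013  -0.0285] [-0.4249 -0.4589  0.7878]
0.014 [ 0.014  -0.0285] [-0.0912 -0.51    0.4761]
0.015 [ 0.0151 -0.0285] [-0.6138 -1.3395  0.5175]
0.016 [ 0.0161 -0.0285] [-0.0167 -0.7073  0.2661]
0.017 [ 0.0168 -0.0285] [-1.1757  0.0282 -0.464 ]
0.018 [ 0.0174 -0.0285] [-2.6991  0.1276 -0.3289]
0.019 [ 0.0179 -0.0285] [-4.3738 -0.3169 -0.0074]
0.02 [ 0.0182 -0.0284] [-6.2782 -0.2642  0.4453]
0.021 [ 0.0186 -0.0284] [-5.9114  0.4395  1.7967]
0.022 [ 0.0189 -0.0284] [-6.9498 -0.4295  2.8977]
0.023 [ 0.0193 -0.0283] [-8.6083  0.1707  4.3599]
0.024 [ 0.0196 -0.0283] [-10.2963  -0.3207   5.2856]
STOP
25.8167
```

View pics/c.png

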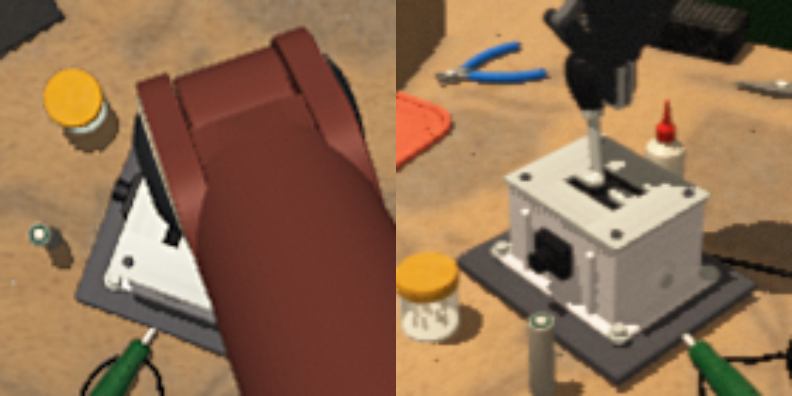

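The stop was met at f ≈ 0.0175, as predicted, and force rose to 10 N. Now I'll back off, lift clear and verify.

Run:
```python
from h import *
arm.line_to(pos(-.03,-.0285),.1)
arm.line_to(pos(-.03,-.0285,.34),.15)
arm.move_j([0.9,.615,-.013,1.423,.008,1.103,-1.2])
print(arm.read_time()); 
cv2.imwrite("pics/d.png",np.hstack([cv2.resize(snapshot("top")[135:235,240:340],(396,396)),cv2.resize(snapshot("scene")[160:260,250:350],(396,396))]))
```

```text
29.7833
```

View pics/d.png

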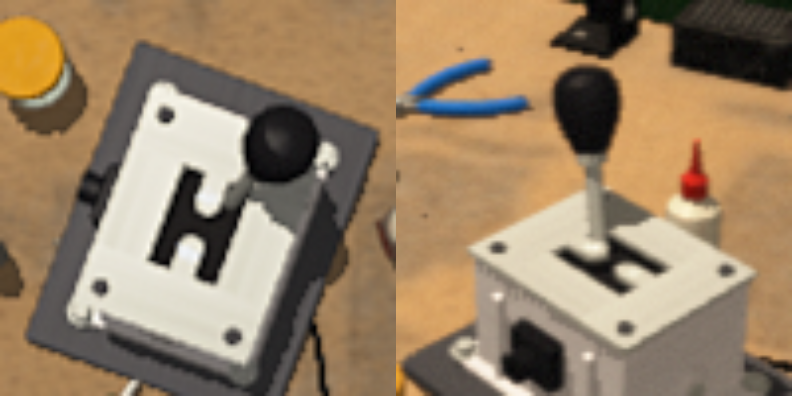

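Run:
```python
from h import *
k=tri((240+281/3.96-.4,135+144/3.96-.4),(250+587/3.96-100-.4,160+104/3.96-.4));d=k[0][:2]-C
print(k,d@F,d@L)
b=[(165,115),(326,157),(232,336),(99,287)]
print(np.array([onz("top",(240+u/3.96-.4,135+v/3.96-.4),.097) for u,v in b]))
if abs(d@F-.047)<.005 and abs(d@L+.029)<.005: print(ticket.finish_job())
```

```text
(array([0.527 , 0.0803, 0.1635]), np.float64(0.000761235393333229)) 0.048856575553844823 -0.027173264802634975
[[0.5492 0.1422 0.097 ]
 [0.5285 0.0546 0.097 ]
 [0.4306 0.1033 0.097 ]
 [0.4554 0.1753 0.097 ]]
the job is handed in; nothing more can be done
None
```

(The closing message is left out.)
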